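# Park the loaded equipment carrier, free the empty one

## Robot

A 6-joint arm with a two-finger parallel gripper is mounted at the origin on the work surface. World frame = base frame: x ahead of the robot, y to its left, z up, the work surface at z = 0. Lengths are in m, angles in rad, forces in N, time in s.
With the tool pointing down it reaches from about 0.375 to 0.825 m from the base axis. Payload 5.5 kg.
Tool frame: the origin (TCP) lies at the centre of the arm's flange, where the gripper is bolted on; the fingertips stand 173 mm ahead of it and the grasp point (between the pads) lies 155 mm ahead of it; z points along the fingers, y is the direction in which the jaws open and shut (so a half turn about z gives the same grasp; the last joint's range is limited). The gripper opens to 85 mm and grips with 20 to 120 N. Pads are 22 mm wide; open, the fingers measure 114 mm over their backs; the gripper's body (76 mm by 85 mm) begins 54 mm behind the grasp point. The pads swing forward as they close: fully open they stand 13 mm farther back than shut.
Start: joints at [1.345, 0.314, -0.047, 1.21, 0, 1.571], TCP at [0.134, 0.585, 0.405] pointing down, gripper open.
Joint ranges: [-2.67, 2.67], [-0.69, 1.73], [-1.03, 1.25], [-2.08, 2.16], [-1.42, 1.45], [-3.14, 3.14]. Speed limits (rad/s): [2.39, 2.39, 3.01, 3.14, 3.14, 3.14].

## Interface

Orientations are given as a 3x3 rotation matrix whose columns are the frame's x, y, z axes.
In Python, from rig import r gives the robot as it stands.
- The arm moves only by the tool move_arm, never from a script. Its argument "rows" is a list of rows, each a list of 5 numbers: the finger opening in mm, from 0 to 85.4, then the shift along the world's x, y, z in mm, then the turn about the world's z in rad. In form: [[jaw, x, y, z, twist], ...]. A call has 1 to 10 rows; each row shifts and turns the commanded pose from where the row before left it; what a row does not reach is not made up. A row lasts 1/8 s, in which the tool goes at most 62.5 mm and 10.7 degrees, less where a joint would pass 70% of its speed; a pose out of reach is approached as far as the arm can. A call with a gripper value outside its range is refused whole. The fingers move at their own pace and stop on an object; "newtons" is the grip in N (left out, the last holds). Time passes only in rows, so rows that do not move let the fingers close. It gives the time, the measured TCP pose, the force and the opening at its end, in the units of the state.
- r.state(): the state, without advancing time (a new reading comes with each control period).
- r.read_camera(name): name is "side" or "top"; returns (picture, depth): 480x640x3 uint8, red, green, blue; 480x640 float32, m along the optical axis (not along the pixel's ray), 0 where there is no reading.
- r.camera_info(name): a dict with "camera_matrix" (3x3 intrinsics, pixels), "distortion" ([k1, k2, p1, p2, k3] as OpenCV has them; the pictures are not rectified), "position" and "rotation" of the camera in the world. Camera axes: x right, y down, z forward; pixel columns grow to the right and rows downward; lengths in m; the calibration is good to about 2 mm. A picture is of the moment at which its call begins. camera_info takes no time and is no camera call.
- r.sign_off(): hands the job in, once; it reports no verdict.
Trained networks look in the newest picture that a camera, given by its name, has taken for a name from the list of things; names that differ only in an ending like _2 or _b are one class to them, and where a whole thing is asked for, a point or a joint stands for the part that bears it (a point fixed in the world has none). Each returns a list of dicts, best first, with "confidence" (0 to 1); they miss things now and then, are a little off and sometimes report something else, mostly with a low value. They report only what shows in the picture. A call takes as long as a camera call.
- r.spot_in(label, camera): "box" ([left, top, width, height] in pixels, round what is visible of it).
- r.spot_point(label, camera): "at" ([row, column] in pixels: a listed point, or the origin of a listed thing).
The state is a dict: "time_s": time; "joint_positions": joint angles; "dq": joint speeds; "joint_efforts": joint torques, N m; "ee_pos": TCP position; "ee_rot": TCP orientation; "wrist_force": force on the tool from outside, world axes, zero at the start; "wrist_torque": the same for the moment, N m; "finger_gap": finger opening in m.
Only numpy, scipy, OpenCV 4.12 (cv2) and the standard library are available. Lean on these libraries where they do the work, as an engineer would, in place of code of your own. Each camera call takes 0.05 s, during which the arm holds its last target.

## Task

Three small wheeled equipment carriers stand on the staging bench. First park the one with the purple network switch by pushing its red brake pedal fully down to lock, then flick the locked brake pedal of the empty carrier fully up, so that it can be rolled away. Leave the brake of the carrier with the black amplifier as it is.

Things in the scene. Friction and masses are not known exactly. Their poses are not given: they have to be found in the camera images.
- purple_pedal (a point): Centre of the red brake pedal (40 long, 30 wide, 14 mm thick) of the carrier bearing a purple switch; starts raised or nearly. It ends a 14 mm wide arm reaching from the carrier's front edge towards the robot. Site x: along the arm to the hinge, which is 80 mm from this point, 65 mm above the bench; y: level, across the pedal, along the hinge; z: out of its tread.
- empty_pedal (a point): Centre of the like pedal of the empty carrier (bare, pale green mat), same axes; starts locked, fully down or nearly. All pedals: locked, at the lower stop, the arm slopes 18 degrees down to the pedal, centre 40 mm above the bench; released, at the upper stop, 28 degrees up, centre 103 mm. A stiff hinge: 3 to 5 N on the pedal moves it, and it stays where left.
- amp_pedal (a point): Centre of the like pedal of the carrier bearing a black amplifier, same axes; starts raised or nearly, to be left alone. All carriers stand firm: platform 240 x 220 mm on 50 mm castors, front edge 5 mm behind the hinge, top 79 mm above the bench; loads stand 35 mm behind that edge, to 145 mm above the bench.

How it is judged:
By the outcome, as a careful person would: the job done as asked, in the order asked, and still so for the second after the job is handed in, with the robot touching nothing.
It also fails if it takes over 48 s, if anything falls off the work surface, if the arm or the gripper's body presses on something with over 40 N, if the wrist force passes 120 N, or if a joint passes its speed limit or range.

## Working session

There is one attempt and no reset: what is moved stays moved. The work goes in short steps, Python scripts to look and compute and a tool call to move; the robot and the scene stay as the last step left them, time stands still between calls to the robot, and variables do not carry over. Pictures are saved under pics/ and viewed, and the job is handed in when it is done.

Besides the shell and the picture viewer there is one more tool, called after "Request:" as a command line: name --pt "numbers of a row" for each row, then --argument value for the rest. move_arm: Moves the arm, as the interface text tells. Its arguments: {"type":"object","properties":{"rows":{"type":"array","items":{"type":"array","items":{"type":"number"}}},"newtons":{"type":"number"}},"required":["rows"]}

```bash
mkdir -p pics; ls; cat > h.py <<'E'
from rig import r
import numpy as np, cv2
def world(cam,row,col,depth=None,img_d=None):
    ci=r.camera_info(cam);K=np.array(ci["camera_matrix"]);D=np.array(ci["distortion"])
    p=cv2.undistortPoints(np.array([[[col,row]]],float),K,D)[0,0]
    return np.array(ci["position"])+np.array(ci["rotation"])@(np.array([p[0],p[1],1])*depth)
def dep(d,row,col,w=2):
    a=d[int(row)-w:int(row)+w+1,int(col)-w:int(col)+w+1];a=a[a>0];return float(np.median(a)) if a.size else 0
E
python3 - <<'E'
from h import *
for c in ("top","side"):
    im,d=r.read_camera(c); cv2.imwrite(f"pics/{c}0.png",im[:,:,::-1]); np.save(f"d_{c}.npy",d)
    print(c,r.camera_info(c)["position"],np.round(r.camera_info(c)["rotation"],2).tolist())
    for l in ("purple_pedal","empty_pedal","amp_pedal"):
        for o in r.spot_point(l,c)[:2]:
            z=dep(d,*o["at"]); print(l,o,z, np.round(world(c,*o["at"],z),4) if z else None)
print(r.state())
E
```

```text
pics
top [ 0.45679835 -0.00331272  1.05752759] [[0.01, -1.0, 0.07], [-1.0, -0.01, -0.01], [0.01, -0.07, -1.0]]
purple_pedal {'at': [245.3, 160.7], 'confidence': 0.89} 0.9488068222999573 [0.5102 0.3198 0.1057]
empty_pedal {'at': [227.1, 301.6], 'confidence': 0.77} 1.0154682397842407 [0.5581 0.0321 0.0462]
amp_pedal {'at': [234.5, 482.0], 'confidence': 0.98} 0.9563533067703247 [ 0.5416 -0.3454  0.1093]
side [ 0.48853505 -0.59258386  0.54289677] [[1.0, -0.06, 0.07], [-0.09, -0.57, 0.82], [-0.01, -0.82, -0.57]]
purple_pedal {'at': [172.8, 298.5], 'confidence': 0.86} 0.9932938814163208 [0.5189 0.3111 0.1016]
empty_pedal {'at': [271.4, 328.9], 'confidence': 0.76} 0.7896514534950256 [0.557  0.0198 0.0456]
amp_pedal {'at': [456.4, 363.3], 'confidence': 0.77} 0.4478878974914551 [ 0.5513 -0.3549  0.1065]
{'time_s': 0.4, 'joint_positions': array([ 1.34498363e+00,  3.13638537e-01, -4.72298388e-02,  1.21023277e+00,
       -6.70181817e-06,  1.57079200e+00]), 'dq': array([ 0.00151827, -0.00144509,  0.00152484, -0.00092777,  0.0004702 ,
       -0.00018284]), 'joint_efforts': array([ 1.26433765e-04, -5.38835299e+01,  3.39591229e+01,  6.45861219e-03,
        9.70806309e-05,  8.60479155e-07]), 'ee_pos': array([0.13433004, 0.5847233 , 0.40455936]), 'ee_rot': array([[-9.74613435e-01,  2.23894278e-01, -6.17158339e-05],
       [ 2.23894286e-01,  9.74613390e-01, -2.98576534e-04],
       [-6.70049937e-06, -3.04814524e-04, -9.99999954e-01]]), 'wrist_force': array([-0.30941559,  0.21921537, -0.43483244]), 'wrist_torque': array([-0.0782768 , -0.05387602,  0.02857583]), 'finger_gap': 0.08541102274969235}
```

View pics/top0.png

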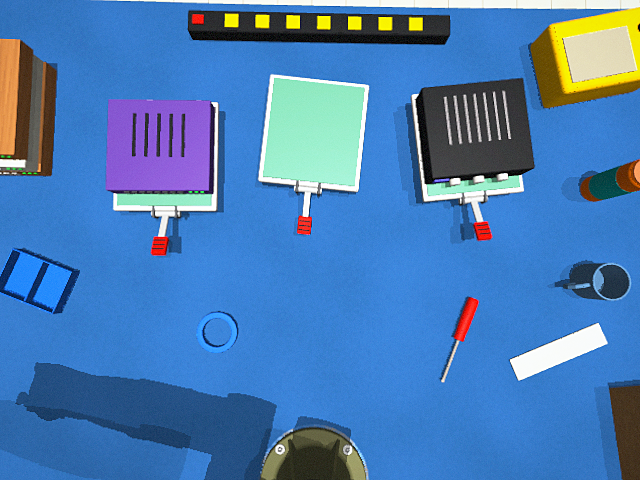

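View pics/side0.png

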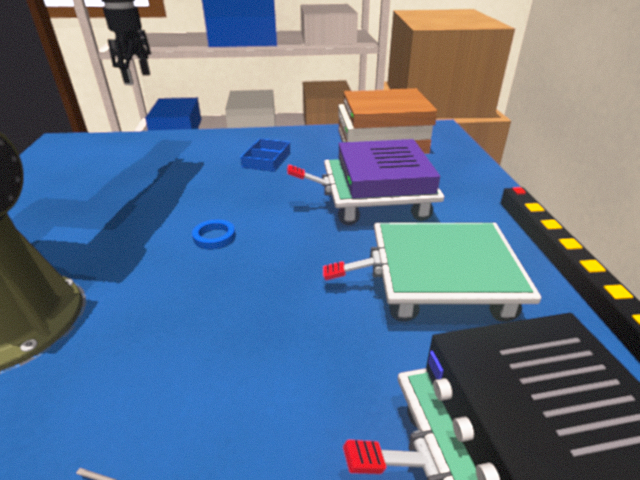

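The top view shows three red pedals: purple ~(col 160,row 245), empty ~(304,226), amp ~(483,230). Networks and picture agree. Next I measure the yaws of the arms.

```bash
python3 - <<'E'
from h import *
im=cv2.imread("pics/top0.png"); d=np.load("d_top.npy")
hsv=cv2.cvtColor(im,cv2.COLOR_BGR2HSV)
red=((hsv[...,0]<8)|(hsv[...,0]>172))&(hsv[...,1]>150)&(hsv[...,2]>100)
for n,(c0,c1,r0,r1) in dict(purple=(140,185,225,262),empty=(285,325,208,242),amp=(465,500,215,248)).items():
    ys,xs=np.nonzero(red[r0:r1,c0:c1]);ys+=r0;xs+=c0
    P=np.array([world("top",y,x,d[y,x]) for y,x in zip(ys,xs) if d[y,x]>0])
    zm=np.median(P[:,2]);P=P[abs(P[:,2]-zm)<.03]
    rect=cv2.minAreaRect((P[:,:2]*1000).astype(np.float32))
    A=np.c_[P[:,:2]-P[:,:2].mean(0),np.ones(len(P))];g=np.linalg.lstsq(A,P[:,2],rcond=None)[0]
    print(n,len(P),P.mean(0).round(4),rect,"slope grad",g.round(3),"yaw deg",np.degrees(np.arctan2(g[1],g[0])))
# hinge & platform front corners
for n,pts in dict(purple=[(211,113),(209,217)],empty=[(183,260),(191,357)],amp=[(201,425),(191,523)]).items():
    W=[]
    for p in pts:
        # intersect with z=.079
        a=world("top",*p,1.0);o=np.array(r.camera_info("top")["position"]);t=(.079-o[2])/(a-o)[2];W.append(o+t*(a-o))
    v=W[0]-W[1]; print(n,[w.round(4) for w in W],"width",np.linalg.norm(v),"arm yaw",np.degrees(np.arctan2(-v[0],v[1])), (W[0]+W[1])/2)
crops=[cv2.resize(im[170:260,c:c+90],None,fx=4,fy=4,interpolation=cv2.INTER_CUBIC) for c in (115,260)]
cv2.imwrite("pics/crop.png",np.hstack(crops))
E
```

```text
purple 240 [0.5097 0.3232 0.1043] ((510.1102600097656, 324.1201477050781), (28.489164352416992, 36.693912506103516), 89.09103393554688) slope grad [-0.405  0.06   0.104] yaw deg 171.5332894689009
empty 209 [0.5633 0.0268 0.048 ] ((563.2858276367188, 26.803020477294922), (29.396390914916992, 37.75877380371094), 84.95883178710938) slope grad [ 0.261 -0.022  0.048] yaw deg -4.786289642557957
amp 227 [ 0.5502 -0.3481  0.1044] ((550.8466186523438, -348.3648681640625), (38.666446685791016, 29.63530731201172), 6.241355895996094) slope grad [-0.384 -0.038  0.104] yaw deg -174.2994515917268
purple [array([0.5834, 0.4317, 0.079 ]), array([0.5912, 0.2126, 0.079 ])] width 0.21925837925158986 arm yaw 2.0377767326862766 [0.58726526 0.3221374  0.079     ]
empty [array([0.649 , 0.1221, 0.079 ]), array([ 0.6348, -0.0873,  0.079 ])] width 0.20984815746089028 arm yaw -3.8685442091362567 [0.64191992 0.01739628 0.079     ]
amp [array([ 0.6152, -0.2343,  0.079 ]), array([ 0.6398, -0.4457,  0.079 ])] width 0.21291961842873006 arm yaw 6.645180081060851 [ 0.62748842 -0.34000491  0.079     ]
```

View pics/crop.png

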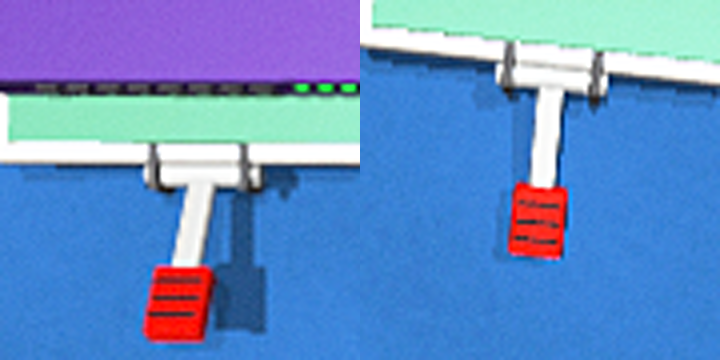

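Request:
move_arm --pt "0 47 -33 0 0.028" --pt "0 47 -33 0 0.028" --pt "0 47 -33 0 0.028" --pt "0 47 -33 0 0.028" --pt "0 47 -33 0 0.028" --pt "0 47 -33 0 0.028" --pt "0 46 -32 -30 0.028" --pt "0 46 -32 -40 0.028" --pt "0 0 0 -20 0" --pt "0 0 0 0 0"

```text
time_s: 1.65
ee_pos: [0.503, 0.3252, 0.3171]
ee_rot: [[-1.0, 0.003, -0.003], [0.003, 1.0, -0.002], [0.003, -0.002, -1.0]]
wrist_force: [-0.6, -0.4, 0.3]
finger_gap: -0.0001
```

Request:
move_arm --pt "0 0 0 -15 0" --pt "0 0 0 0 0"

```text
time_s: 1.9
ee_pos: [0.5026, 0.3266, 0.3034]
ee_rot: [[-1.0, 0.001, -0.001], [0.001, 1.0, -0.0], [0.001, -0.0, -1.0]]
wrist_force: [-0.5, -0.1, 0.1]
finger_gap: 0.0004
```

```bash
python3 - <<'E'
from h import *
a,_=r.read_camera("side");b,_=r.read_camera("top")
cv2.imwrite("pics/s1.png",np.hstack([cv2.resize(a[100:260,220:420],(400,320)),cv2.resize(b[150:310,80:280],(400,320))])[:,:,::-1]);print(r.state()["ee_pos"])
E
```

```text
[0.50301457 0.32679621 0.30437406]
```

View pics/s1.png

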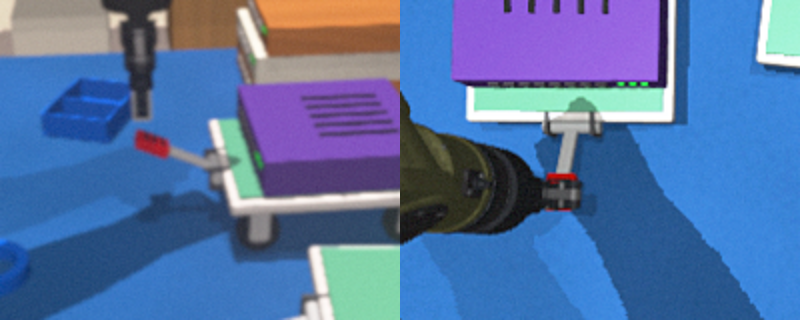

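The fingertips hang just above the pedal, slightly towards its outer end and left; I correct and press down.

Request:
move_arm --pt "0 4 -3 -10 0" --pt "0 0 0 -10 0" --pt "0 0 0 -10 0" --pt "0 0 0 -10 0" --pt "0 0 0 -10 0" --pt "0 0 0 -10 0" --pt "0 0 0 -8 0" --pt "0 0 0 -6 0" --pt "0 0 0 0 0"

```text
time_s: 3.12
ee_pos: [0.5075, 0.3232, 0.2294]
ee_rot: [[-1.0, 0.002, 0.0], [0.002, 1.0, -0.001], [-0.0, -0.001, -1.0]]
wrist_force: [0.1, 0.6, -1.0]
finger_gap: -0.0
```

Request:
move_arm --pt "0 0 0 -3 0" --pt "0 0 0 -3 0" --pt "0 0 0 0 0"

```text
time_s: 3.5
ee_pos: [0.5075, 0.3233, 0.2239]
ee_rot: [[-1.0, 0.002, 0.0], [0.002, 1.0, 0.0], [-0.0, 0.0, -1.0]]
wrist_force: [-0.5, 0.1, 0.2]
finger_gap: -0.0005
```

```bash
python3 - <<'E'
from h import *
a,_=r.read_camera("side")
cv2.imwrite("pics/s2.png",cv2.resize(a[100:260,220:420],(800,600))[:,:,::-1]);print(r.state()["ee_pos"],r.state()["wrist_force"])
E
```

```text
[0.50732535 0.32324668 0.22382742] [ 0.01615554 -0.52179031 -0.7076887 ]
```

View pics/s2.png

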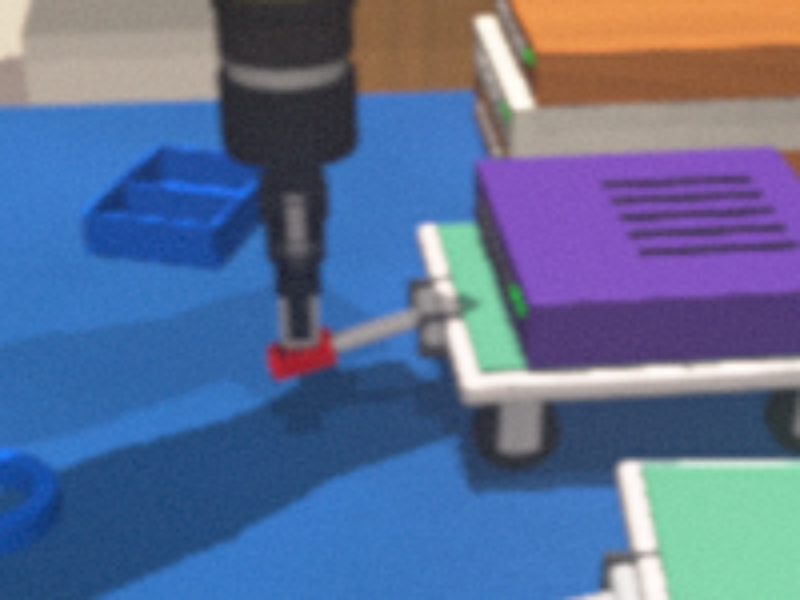

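The fingertips rest on the pedal, which has come down almost to lock. I press until the stop is felt.

Request:
move_arm --pt "0 0 0 -2 0" --pt "0 0 0 -2 0"

```text
time_s: 3.8
ee_pos: [0.5075, 0.3234, 0.2223]
ee_rot: [[-1.0, 0.002, 0.001], [0.002, 1.0, 0.001], [-0.001, 0.001, -1.0]]
wrist_force: [-8.3, -5.1, 32.1]
finger_gap: 0.0
```

Request:
move_arm --pt "0 0 0 -2 0" --pt "0 0 0 0 0"

```text
time_s: 4.05
ee_pos: [0.5074, 0.3233, 0.2221]
ee_rot: [[-1.0, 0.002, 0.002], [0.002, 1.0, 0.001], [-0.002, 0.001, -1.0]]
wrist_force: [-9.7, -6.4, 34.9]
finger_gap: -0.0001
```

The stop is reached (35 N, no more travel). Lift off and look.

Request:
move_arm --pt "0 0 0 10 0" --pt "0 0 0 40 0" --pt "0 0 0 50 0" --pt "60 11 -59 30 -0.07" --pt "60 11 -59 0 0" --pt "60 11 -59 0 0" --pt "60 11 -59 0 0" --pt "60 11 -59 0 0" --pt "60 0 0 0 0"

```text
time_s: 5.18
ee_pos: [0.5618, 0.0286, 0.3454]
ee_rot: [[-0.997, 0.078, -0.001], [0.078, 0.997, -0.001], [0.001, -0.001, -1.0]]
wrist_force: [-0.1, 0.1, 0.0]
finger_gap: 0.0602
```

```bash
cat > chk.py <<'E'
from h import *
def red(cam,im,d,hint,rad=22):
    hsv=cv2.cvtColor(im,cv2.COLOR_RGB2HSV)
    m=((hsv[...,0]<8)|(hsv[...,0]>172))&(hsv[...,1]>150)&(hsv[...,2]>80)
    ys,xs=np.nonzero(m);k=(abs(ys-hint[0])<rad)&(abs(xs-hint[1])<rad);ys,xs=ys[k],xs[k]
    P=np.array([world(cam,y,x,d[y,x]) for y,x in zip(ys,xs) if d[y,x]>0])
    P=P[abs(P[:,2]-np.median(P[:,2]))<.025]
    A=np.c_[P[:,:2]-P[:,:2].mean(0),np.ones(len(P))];g=np.linalg.lstsq(A,P[:,2],rcond=None)[0]
    print(cam,len(P),P.mean(0).round(4),"slope x deg",np.degrees(np.arctan(g[0])).round(1))
E
python3 - <<'E'
from chk import *
a,da=r.read_camera("side");b,db=r.read_camera("top")
for l in ("purple_pedal","empty_pedal"):
  for c,im,d in (("side",a,da),("top",b,db)):
    o=r.spot_point(l,c)
    if o: print(l,o[0],world(c,*o[0]["at"],dep(d,*o[0]["at"])).round(4)); red(c,im,d,o[0]["at"])
cv2.imwrite("pics/s3.png",np.hstack([cv2.resize(a[100:340,220:420],(400,480)),cv2.resize(b[130:310,130:330],(400,360+120))])[:,:,::-1]);print(r.state()["ee_pos"])
E
```

```text
purple_pedal {'at': [194.1, 298.9], 'confidence': 0.75} [0.5179 0.3108 0.047 ]
side 126 [0.5085 0.3168 0.0451] slope x deg 17.1
purple_pedal {'at': [247.5, 168.9], 'confidence': 0.8} [0.5089 0.3213 0.0485]
top 219 [0.5062 0.3227 0.0467] slope x deg 16.4
empty_pedal {'at': [269.1, 330.1], 'confidence': 0.75} [0.5598 0.025  0.0466]
side 220 [0.5665 0.0181 0.0464] slope x deg 17.0
[0.561364   0.03362323 0.34569344]
```

View pics/s3.png

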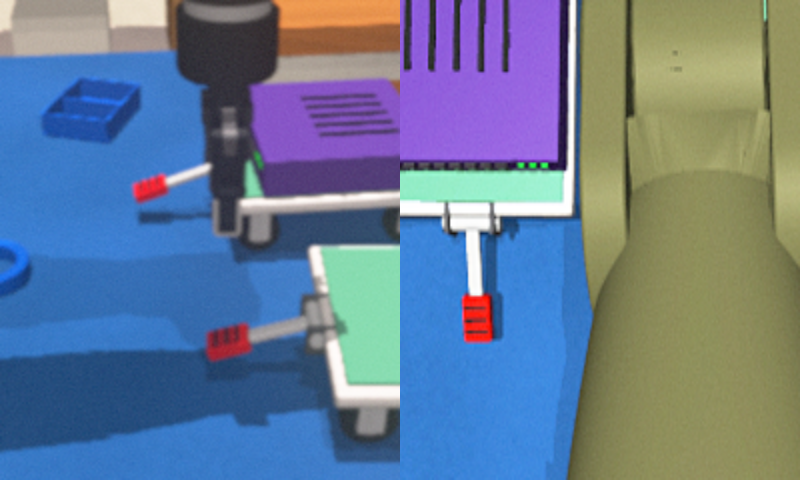

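Purple pedal is at lock (slope ~17°, tread 0.047 as with the locked one). Descend over the empty pedal with open jaws.

Request:
move_arm --pt "65 1 -1 -40 0" --pt "65 0 0 -40 0" --pt "65 0 0 -15 0" --pt "65 0 0 0 0"

```text
time_s: 5.98
ee_pos: [0.5621, 0.032, 0.2503]
ee_rot: [[-0.998, 0.071, -0.002], [0.071, 0.998, -0.0], [0.002, -0.0, -1.0]]
wrist_force: [-0.6, -0.7, -0.0]
finger_gap: 0.0653
```

```bash
python3 - <<'E'
from h import *
a,_=r.read_camera("side")
cv2.imwrite("pics/s4.png",cv2.resize(a[170:330,270:470],(800,600))[:,:,::-1]);s=r.state();print(s["ee_pos"],s["wrist_force"],s["dq"])
E
```

```text
[0.56284345 0.03183083 0.25144135] [ 0.81749294 -0.71831925 -0.08832312] [-5.31797340e-03 -1.90913643e-02  2.21778260e-02  2.70127503e-03
 -2.43554038e-05 -5.99296464e-04]
```

View pics/s4.png

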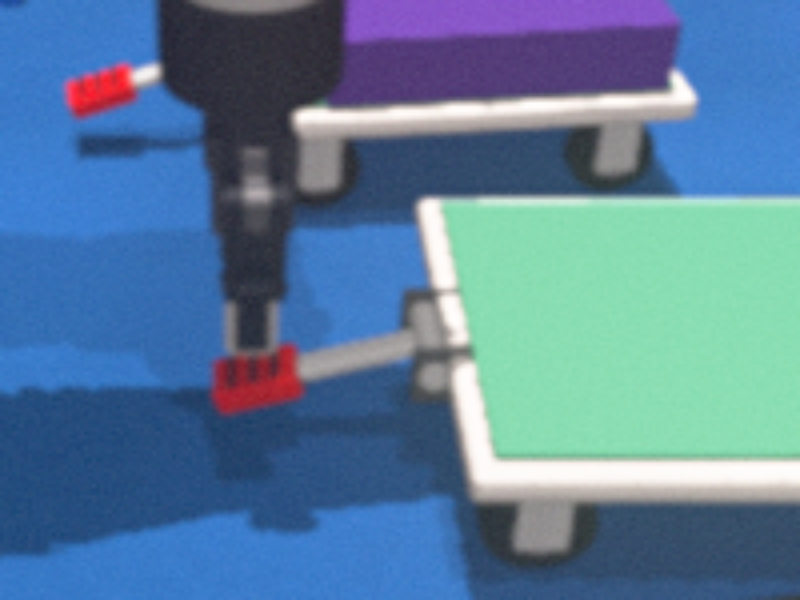

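Fingers straddle the pedal's length correctly; I shift y by −5 and lower the rest.

Request:
move_arm --pt "72 0 -5 0 0" --pt "72 0 0 -20 0" --pt "72 0 0 -20 0" --pt "72 0 0 -17 0" --pt "72 0 0 0 0"

```text
time_s: 6.65
ee_pos: [0.5622, 0.0261, 0.1932]
ee_rot: [[-0.997, 0.072, -0.001], [0.072, 0.997, -0.0], [0.001, -0.0, -1.0]]
wrist_force: [-0.4, 0.4, 0.1]
finger_gap: 0.0718
```

```bash
python3 - <<'E'
from h import *
a,_=r.read_camera("side")
cv2.imwrite("pics/s5.png",cv2.resize(a[170:330,270:470],(800,600))[:,:,::-1]);s=r.state();print(s["ee_pos"],s["wrist_force"])
E
```

```text
[0.56258351 0.02614428 0.19394246] [ 0.41427823 -0.00105962 -0.06893764]
```

View pics/s5.png

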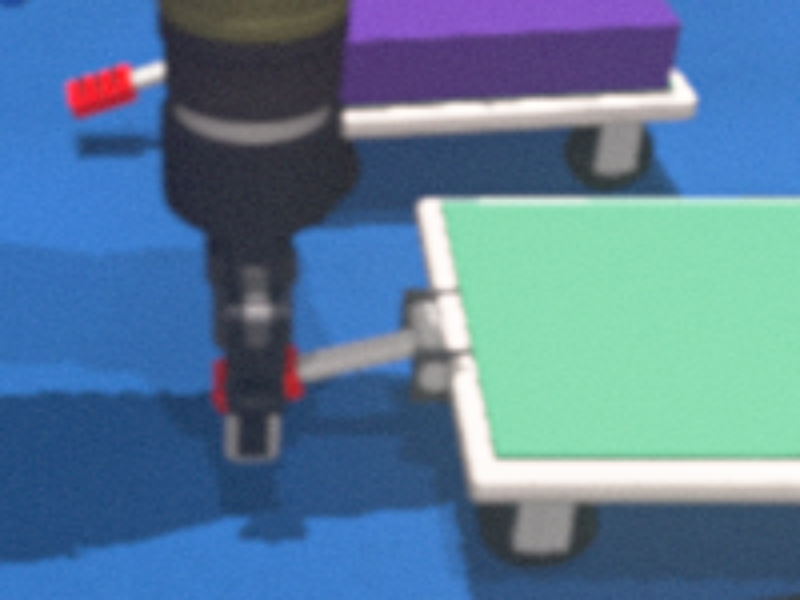

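The fingers stand on both sides of the pedal. Close.

Request:
move_arm --pt "20 0 0 0 0" --pt "20 0 0 0 0" --pt "20 0 0 0 0" --pt "20 0 0 0 0" --newtons 30

```text
time_s: 7.2
ee_pos: [0.5631, 0.0271, 0.1946]
ee_rot: [[-0.997, 0.072, 0.002], [0.072, 0.997, 0.003], [-0.001, 0.003, -1.0]]
wrist_force: [1.2, 5.4, 2.5]
finger_gap: 0.0296
```

Request:
move_arm --pt "20 -2 0 7 0" --pt "20 -1 0 7 0" --pt "20 0 0 7 0" --pt "20 0 0 7 0" --pt "20 1 0 7 0" --pt "20 1 0 7 0" --pt "20 1 0 6 0" --pt "20 2 0 5 0" --pt "20 2 0 5 0" --pt "20 0 0 0 0"

```text
time_s: 8.45
ee_pos: [0.5658, 0.0271, 0.2513]
ee_rot: [[-0.997, 0.072, -0.002], [0.072, 0.997, 0.002], [0.002, 0.002, -1.0]]
wrist_force: [-1.2, 5.2, -1.1]
finger_gap: 0.0292
```

Request:
move_arm --pt "20 1 0 3 0" --pt "20 1 0 2 0" --pt "20 0 0 0 0"

```text
time_s: 8.82
ee_pos: [0.5678, 0.0269, 0.2559]
ee_rot: [[-0.997, 0.072, -0.003], [0.072, 0.997, 0.002], [0.003, 0.002, -1.0]]
wrist_force: [-0.3, 5.4, -5.5]
finger_gap: 0.0295
```

```bash
python3 - <<'E'
from h import *
a,_=r.read_camera("side")
cv2.imwrite("pics/s6.png",cv2.resize(a[170:330,270:470],(800,600))[:,:,::-1]);s=r.state();print(s["ee_pos"],s["wrist_force"])
E
```

```text
[0.56776668 0.02695075 0.25594217] [ 0.5891937   5.08596836 -5.37619833]
```

View pics/s6.png

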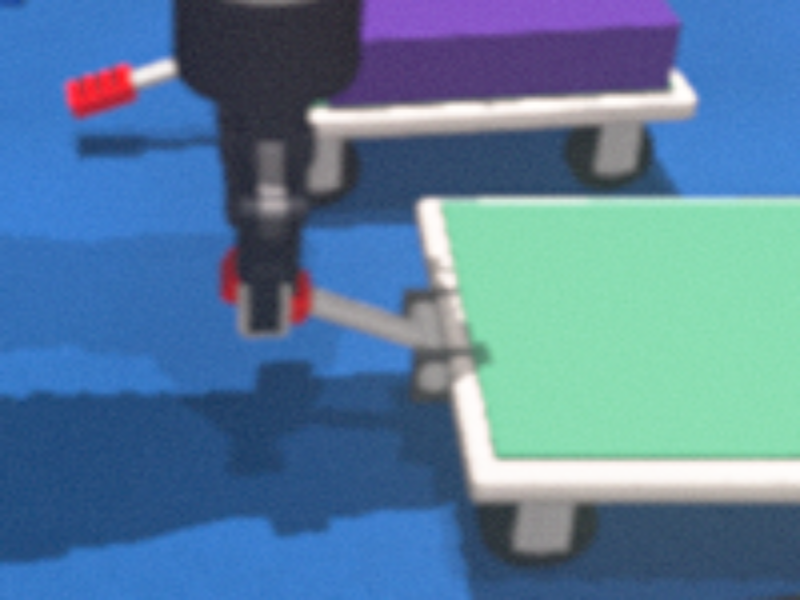

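The pedal is held and raised well above level. I go on until a clear stop force shows.

Request:
move_arm --pt "20 1 0 2 0" --pt "20 0 0 2 0" --pt "20 0 0 0 0"

```text
time_s: 9.25
ee_pos: [0.5695, 0.0268, 0.2602]
ee_rot: [[-0.997, 0.072, -0.001], [0.072, 0.997, 0.001], [0.001, 0.001, -1.0]]
wrist_force: [2.2, 4.5, -6.5]
finger_gap: 0.0294
```

Request:
move_arm --pt "20 0 0 0 0" --pt "20 0 0 2 0" --pt "20 0 0 1 0" --pt "20 0 0 0 0" --newtons 60

```text
time_s: 9.75
ee_pos: [0.5702, 0.0268, 0.2626]
ee_rot: [[-0.997, 0.072, 0.001], [0.072, 0.997, 0.001], [-0.001, 0.001, -1.0]]
wrist_force: [7.6, 5.7, -14.8]
finger_gap: 0.0288
```

Request:
move_arm --pt "20 0 0 2 0" --pt "20 0 0 0 0"

```text
time_s: 10.0
ee_pos: [0.5704, 0.0268, 0.2628]
ee_rot: [[-0.997, 0.072, -0.0], [0.072, 0.997, 0.001], [0.0, 0.001, -1.0]]
wrist_force: [13.2, 5.0, -28.9]
finger_gap: 0.0285
```

Hard stop (29 N, no travel). Release and rise clear.

Request:
move_arm --pt "75 0 0 0 0" --pt "75 0 0 0 0" --pt "75 0 0 0 0" --pt "75 0 0 0 0" --pt "75 0 0 30 0" --pt "75 0 0 50 0" --pt "75 -50 0 40 0" --pt "75 -60 0 0 0" --pt "75 -40 0 0 0" --pt "75 0 0 0 0"

```text
time_s: 11.25
ee_pos: [0.4182, 0.0262, 0.3854]
ee_rot: [[-0.997, 0.071, 0.0], [0.071, 0.997, -0.0], [-0.0, -0.0, -1.0]]
wrist_force: [0.5, 0.2, -0.3]
finger_gap: 0.0753
```

```bash
python3 - <<'E'
from chk import *
a,da=r.read_camera("side");b,db=r.read_camera("top")
for l in ("purple_pedal","empty_pedal","amp_pedal"):
  for c,im,d in (("side",a,da),("top",b,db)):
    o=r.spot_point(l,c)
    if o: print(l,o[0],world(c,*o[0]["at"],dep(d,*o[0]["at"])).round(4)); red(c,im,d,o[0]["at"])
cv2.imwrite("pics/s7.png",np.hstack([cv2.resize(a,(400,300)),cv2.resize(b,(400,300))])[:,:,::-1]);print(r.state()["ee_pos"],r.state()["wrist_force"])
E
```

```text
purple_pedal {'at': [196.2, 295.2], 'confidence': 0.81} [0.509  0.311  0.0419]
side 128 [0.5082 0.3168 0.0451] slope x deg 17.0
purple_pedal {'at': [246.9, 170.7], 'confidence': 0.67} [0.5102 0.3172 0.0491]
top 220 [0.5063 0.3227 0.0466] slope x deg 14.4
empty_pedal {'at': [221.8, 301.0], 'confidence': 0.79} [0.5625 0.0312 0.1124]
top 228 [0.5688 0.0262 0.1091] slope x deg -23.3
amp_pedal {'at': [455.4, 362.8], 'confidence': 0.56} [ 0.5508 -0.3545  0.1078]
side 1026 [ 0.5519 -0.3543  0.1045] slope x deg -19.2
amp_pedal {'at': [230.4, 481.1], 'confidence': 0.88} [ 0.5506 -0.3453  0.1045]
top 232 [ 0.55   -0.348   0.1045] slope x deg -20.8
[0.42146042 0.02630534 0.38465146] [-0.1029765   0.58408386  0.82033793]
```

View pics/s7.png

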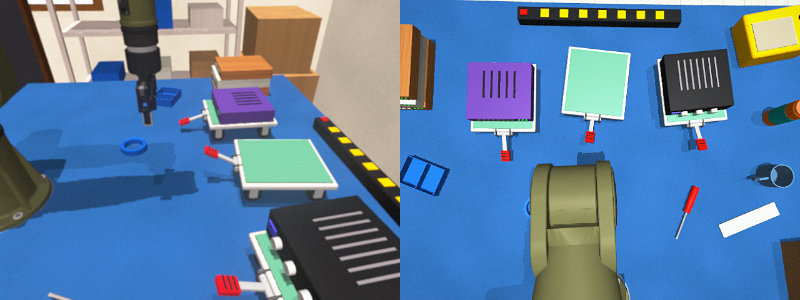

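Purple is down, empty is up (tread 0.109 m, as expected at the upper stop), and amp is unchanged. The robot touches nothing.

```bash
python3 -c "
from rig import r
print(r.sign_off())"
```

```text
the job is handed in; nothing more can be done
None
```

I locked the purple-switch carrier's brake first, then released the empty carrier's brake. I handed the job in at about 11.6 s; no verdict is reported.

- **Purple pedal:** I pushed it down with closed fingertips until it hit the lower stop (35 N, no further travel). The last check put its tread at 0.0466 m, where about 0.047 m is expected at lock. The slope read 17° from the side camera and 14° from the top; the top reading is low against the nominal 18°, but the height and the felt stop agree with lock.
- **Empty pedal:** I gripped it by its sides and lifted it along its arc until it hit the upper stop (29 N, no further travel). After release its tread was at 0.109 m, as expected when fully up. The slope read about 23° against the nominal 28°, a low reading as with purple. Only the top camera gave a fix on this pedal at the end.
- **Amplifier pedal:** I did not touch it, and its tread height (0.1045 m) is unchanged.

At hand-in the arm was clear of everything, with wrist force at noise level.

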